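Unlatch the green-lidded ingredient box

TASK

Unlatch the ingredient box with the green lid: first slide its red-knobbed keeper aside as far as it goes, then draw its black-knobbed bolt back out of the staple as far as it goes. Leave both drawn back, and leave the red keeper of the blue-lidded box where it is.

Things in the scene. Friction and masses are not known exactly. Their poses are not given: they have to be found in the camera images.
- green_box: Metal box with a flat green lid, fixed on the bench: 240 (x) x 200 (y) x 100 mm high. Origin: centre of its underside; z up. At its -x edge, y = 0, a dark staple 22 mm high on a bare metal rail. On the lid stand a black and a red knob: upright cylinders, 16 mm diameter, 119 to 146 mm above the bench, to be pinched from above. The lid does not lift. A like box with a blue lid stands left or right of it.
- keeper (a joint): Brass keeper bar (18 mm wide, top 115 mm above bench) with the red knob, on the green lid. Slides along the box's +y, 0 to 0.036 m; red knob at box x = 14.5 mm, y = 53 mm + value. Near 0 its tongue stops the bolt after 5 mm; from 0.022 m on the bolt is free. Slides at about 3 N, stays where left. A guide 19 mm high straddles it at y = 23 mm.
- bolt (a joint): Steel bolt (12 mm wide bar, top 115 mm above bench) with the black knob, on the green lid. Slides along the box's +x, from 0 (nose in the staple) to 0.036 m (fully back); black knob at box x = -45 mm + value, y = 0. Slides at about 3 N, stays where left. A guide 19 mm high straddles it at x = -76 mm.
- blue_keeper (a joint): The like brass keeper with red knob on the blue-lidded box, 0 to 0.036 m; not to be moved.

How it is judged:
By the outcome, as a careful person would: the job done as asked, in the order asked, and still so for the second after the job is handed in, with the robot touching nothing.
It also fails if it takes over 43 s, if anything falls off the work surface, if the arm or the gripper's body presses on something with over 40 N, if the wrist force passes 120 N, or if a joint passes its speed limit or range.

ROBOT

A 6-joint arm with a two-finger parallel gripper is mounted at the origin on the work surface. World frame = base frame: x ahead of the robot, y to its left, z up, the work surface at z = 0. Lengths are in mm, angles in rad, forces in N, time in s.
With the tool pointing down it reaches from about 350 to 775 mm from the base axis. Payload 7.3 kg.
Tool frame: the origin (TCP) lies midway between the tips of the shut fingers; the grasp point (between the pads) lies 19 mm behind it; z points along the fingers, x is the direction in which the jaws open and shut, and the axes are right-handed (so a half turn about z gives the same grasp; the last joint's range is limited). The gripper opens to 92 mm and grips with 3 to 60 N. Pads are 19 mm wide; open, the fingers measure 130 mm over their backs; the gripper's body (75 mm by 190 mm) begins 47 mm behind the grasp point.
Start: joints at [1.037, 0.342, 1.524, -0, 1.275, -0.146], TCP at [198.518, 486.041, 226.741] pointing down, gripper open.
Joint ranges: [-2.53, 2.53], [-0.77, 2.02], [0.04, 2.7], [-1, 4.14], [0.28, 2.66], [-3.11, 3.11]. Speed limits (rad/s): [2.57, 2.57, 3.14, 3.14, 3.14, 3.14].

INTERFACE

Orientations are given as [roll, pitch, yaw] about the fixed x, y, z axes, in that order (R = Rz(yaw) Ry(pitch) Rx(roll)).
In Python, from plant import bot gives the robot as it stands.
- The arm moves only by the shell command python3 -m pendant 'ROWS' [OPENING]. ROWS is JSON, a list of rows, each an object with "linear": the shift along the world's x, y, z in mm, a list of three; "twist": the turn about the world's z in degrees. In form: [{"linear": [x, y, z], "twist": twist}, ...]. A call has 1 to 20 rows; each row is the pose to reach, as a shift and turn from the pose commanded when the call began; what a row does not reach only later rows make up. A row lasts 1/8 s, in which the tool goes at most 62.5 mm and 10.7 degrees, less where a joint would pass 70% of its speed; a pose out of reach is approached as far as the arm can. A call with a gripper value outside its range is refused whole. OPENING is the closure in counts, from 0 (fully open) to 255 (shut), set as the call begins (- or left out, the last holds). The fingers move at their own pace and stop on an object; the grip force is fixed at half the most. Time passes only in rows, so rows that repeat a pose let the fingers close. It gives the time, the measured TCP pose, the force and the opening at its end, in the units of the state.
- bot.get_obs(): the state, without advancing time (a new reading comes with each control period).
- bot.capture(name): name is "scene" or "side" or "wrist"; returns a dict with "frame" (400x640x3 uint8, blue, green, red), "z_map" (400x640 float32, mm along the optical axis (not along the pixel's ray), 0 where there is no reading), "fx", "fy", "cx", "cy" (pixels), "rvec" (rotation vector, rad) and "tvec" (3), from world to camera coordinates, as OpenCV has them. Camera axes: x right, y down, z forward; pixel columns grow to the right and rows downward; lengths in mm; the calibration is good to about 2 mm. A picture is of the moment at which its call begins.
- bot.close_job(): hands the job in, once; it reports no verdict.
The state is a dict: "time": time; "joint_positions": joint angles; "dq": joint speeds; "tau": joint torques, N m; "tool_pos": TCP position; "tcp_rot": TCP orientation; "contact_force": force on the tool from outside, world axes, zero at the start; "moment": the same for the moment, N m; "grip_width": finger opening in mm.
Only numpy, scipy, OpenCV 4.12 (cv2) and the standard library are available. Lean on these libraries where they do the work, as an engineer would, in place of code of your own. Each camera call takes 0.05 s, during which the arm holds its last target. There are 200 camera calls.

## Working session

There is one attempt and no reset: what is moved stays moved. The work goes in short steps, Python scripts to look and compute and a shell command to move; the robot and the scene stay as the last step left them, time stands still between calls to the robot, and variables do not carry over. Pictures are saved under pics/ and viewed, about 8 in all and at most 12, crops included, and the job is handed in when it is done.

```bash
mkdir -p pics
cat > h.py <<'E'
import numpy as np, cv2, pickle
from plant import bot
def snap(n,tag):
    c=bot.capture(n); pickle.dump(c,open(f'pics/{tag}.pkl','wb')); cv2.imwrite(f'pics/{tag}.png',c['frame']); return c
def load(tag): return pickle.load(open(f'pics/{tag}.pkl','rb'))
def w(c,u,v,z=None):
    """pixel -> world by depth map, or on plane z"""
    R=cv2.Rodrigues(np.array(c['rvec'],float))[0]; t=np.array(c['tvec'],float).ravel()
    r=np.array([(u-c['cx'])/c['fx'],(v-c['cy'])/c['fy'],1.])
    o=-R.T@t; d=R.T@r
    s=c['z_map'][int(round(v)),int(round(u))] if z is None else (z-o[2])/d[2]
    return o+s*d
def tri(c1,p1,c2,p2):
    A=[];b=[]
    for c,p in((c1,p1),(c2,p2)):
        o=w(c,0,0,0); d=w(c,*p,z=100)-w(c,*p,z=0); d/=np.linalg.norm(d); o=w(c,*p,z=0)
        P=np.eye(3)-np.outer(d,d); A.append(P); b.append(P@o)
    x=np.linalg.lstsq(np.vstack(A),np.hstack(b),rcond=None)[0]
    return x,[np.linalg.norm(a@x-q) for a,q in zip(A,b)]
E
python3 - <<'E'
from h import *
a=snap('scene','s0');b=snap('side','d0')
cv2.imwrite('pics/both.png',cv2.resize(np.vstack([a['frame'],b['frame']]),(480,600)))
o=bot.get_obs();print(o['time'],o['tool_pos'],o['tcp_rot'],o['contact_force'],o['grip_width'])
E
```

```text
0.1 [198.32907546 485.72639472 226.1296707 ] [-3.14140000e+00  1.31290849e-03  1.18297132e+00] [ 0.27918583  0.41173355 -0.24027856] 91.70572427176528
```

View pics/s0.png

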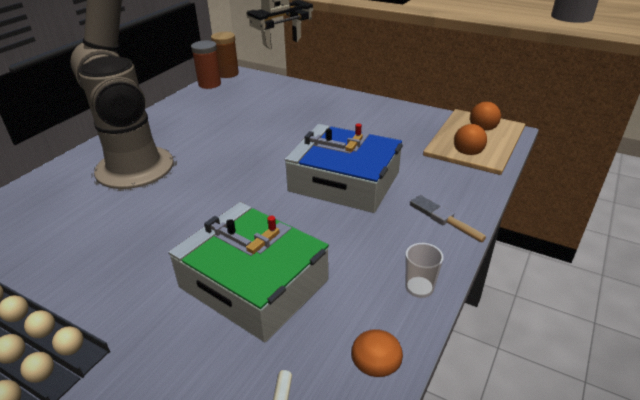

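View pics/d0.png

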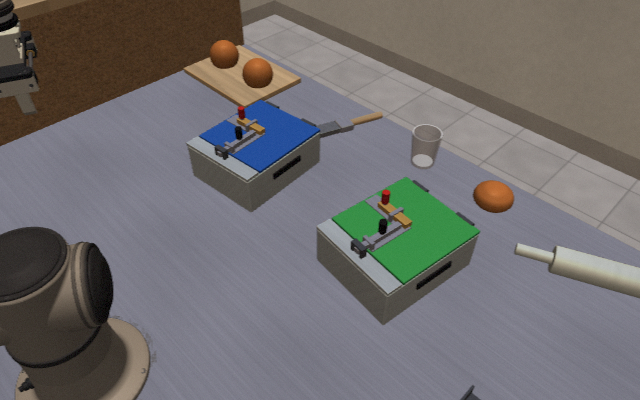

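The scene view shows the green box with its black knob near (231,227) and red knob near (271,222). In the side view they are near (383,227) and (386,198). I'll enlarge both.

Run:
```python
from h import *
a=load('s0');b=load('d0')
A=cv2.resize(a['frame'][200:260,195:295],(800,480)[:2] and (800,480),interpolation=cv2.INTER_CUBIC)[:, :]
B=cv2.resize(b['frame'][180:260,340:420],(400,400),interpolation=cv2.INTER_CUBIC)
A=cv2.resize(a['frame'][200:280,200:280+0],(400,400),interpolation=cv2.INTER_CUBIC)
A=cv2.resize(a['frame'][200:280,205:285],(400,400),interpolation=cv2.INTER_CUBIC)
cv2.imwrite('pics/c0.png',np.hstack([A,B]))
```

```text
(no output)
```

View pics/c0.png

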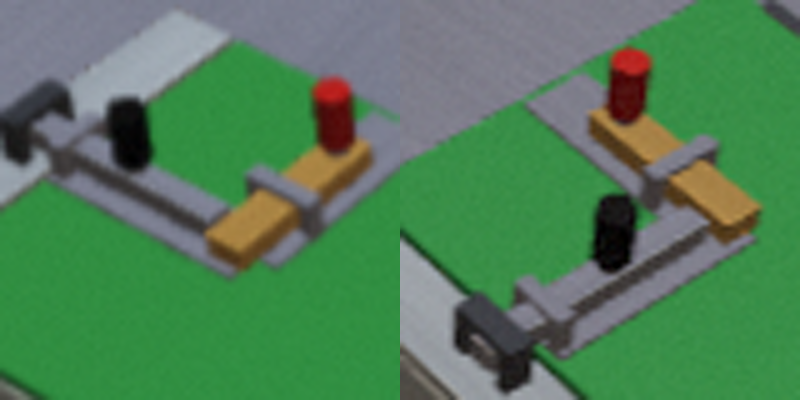

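The crop shows the knob tops. In the scene view, red is at (270.8,217.0) and black at (229.8,220.4). In the side view, red is at (385.6,192.2) and black at (383.0,220.4). The keeper is at 0, with its tongue across the bolt's tail.

Run:
```python
from h import *
a=load('s0');b=load('d0')
for n,p,q in(('red top',(270.8,217),(385.6,192.2)),('blk top',(229.8,220.4),(383,220.4)),('red base',(273,228.6),(384.8,202.6)),('blk base',(231.8,232.2),(382,232.2))):
    print(n,*tri(a,p,b,q))
for c in(a,b):
    f=c['frame'].astype(int); m=(f[...,1]>80)&(f[...,1]>1.8*f[...,2])&(f[...,1]>1.8*f[...,0])
    v,u=np.nonzero(m); P=np.array([w(c,x,y) for x,y in zip(u,v)]); P=P[c['z_map'][v,u]>0]
    zl=np.median(P[:,2]); Q=np.array([w(c,x,y,zl)[:2] for x,y in zip(u,v)]).astype(np.float32)
    print(zl,cv2.minAreaRect(Q))
```

```text
red top [ 577.86889001 -158.17320698  144.11310283] [np.float64(1.4168389924043319), np.float64(1.4168389924042972)]
blk top [ 514.49035554 -204.98451451  145.56862091] [np.float64(0.6264810287580103), np.float64(0.6264810287578249)]
red base [ 580.00015103 -157.66576989  115.01825044] [np.float64(1.6492705557390388), np.float64(1.649270555739232)]
blk base [ 514.64115818 -205.49232488  115.52235491] [np.float64(1.2899970232624183), np.float64(1.2899970232623692)]
100.11123323034428 ((578.1257934570312, -216.42764282226562), (198.37855529785156, 203.177490234375), 82.70317840576172)
98.59628626863184 ((573.6661987304688, -215.2737274169922), (198.36436462402344, 201.9466552734375), 82.66875457763672)
```

```bash
python3 -m pendant '[{"linear":[381,-645,0],"twist":15},{"linear":[381,-645,0],"twist":15},{"linear":[381,-645,0],"twist":15},{"linear":[381,-645,0],"twist":15},{"linear":[381,-645,0],"twist":15},{"linear":[381,-645,0],"twist":15},{"linear":[381,-645,0],"twist":15},{"linear":[381,-645,0],"twist":15},{"linear":[381,-645,0],"twist":15},{"linear":[381,-645,0],"twist":15},{"linear":[381,-645,0],"twist":15},{"linear":[381,-645,0],"twist":15},{"linear":[381,-645,0],"twist":15},{"linear":[381,-645,0],"twist":15},{"linear":[381,-645,0],"twist":15},{"linear":[381,-645,0],"twist":15}]' 90
python3 - <<'E'
from h import *
c=snap('wrist','w1')
o=bot.get_obs();print(o['time'],o['tool_pos'],o['tcp_rot'],o['joint_positions'],o['contact_force'],o['grip_width'])
E
```

```text
time: 2.1
tool_pos: [579.3, -157.6, 227.3]
tcp_rot: [3.141, -0.0, 1.446]
contact_force: [0.5, 0.4, 0.7]
grip_width: 59.8
2.15 [ 579.36908762 -157.8251398   227.28942738] [ 3.14101620e+00 -4.57615540e-05  1.44624265e+00] [-3.93637994e-01  4.81443868e-01  1.30372193e+00  2.02011814e-04
  1.35588331e+00 -1.83992366e+00] [0.71067361 0.58068536 0.36531398] 59.5263879948606
```

View pics/w1.png

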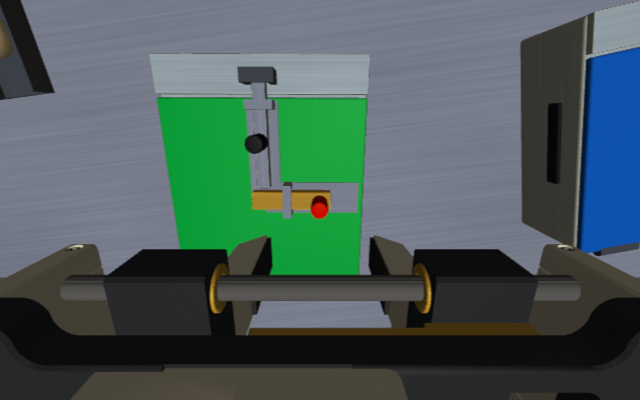

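The wrist view shows the red knob's top at about (319,209), midway between the fingers, and the black knob's top at about (256,145). The blue box is well clear on the right.

Run:
```python
from h import *
c=load('w1');f=c['frame'].astype(int)
m=(f[...,2]>150)&(f[...,1]<70)&(f[...,0]<70)
v,u=np.nonzero(m);print(u.mean(),v.mean(),len(u))
for n,p in(('red',(u.mean(),v.mean())),('blk',(256,145))): print(n,w(c,*p),w(c,*p,146))
s=load('s0');print(tri(s,(270.8,217),c,(u.mean(),v.mean())),tri(s,(229.8,220.4),c,(256,145)))
# keeper bar/bolt axis directions in the picture at z=115; lid/rail seam at z=100
a,b=w(c,161,97,100),w(c,366,98,100);print('seam y dir deg',np.degrees(np.arctan2(*(b-a)[[1,0]])))
```

```text
318.984693877551 210.3265306122449 196
red [ 580.27472573 -159.25287275  147.27900405] [ 580.69316757 -159.30824983  146.        ]
blk [ 517.36434613 -204.0040794   146.90828505] [ 517.42253165 -204.21300921  146.        ]
(array([ 580.08038777, -159.38682156,  147.41440551]), [np.float64(0.20097034090799473), np.float64(0.2009703409077707)]) (array([ 516.45719187, -204.76724758,  146.89588932]), [np.float64(1.1787964789025989), np.float64(1.1787964789024996)])
seam y dir deg 82.66535111224191
```

```bash
python3 -m pendant '[{"linear":[1,-1.5,-30],"twist":0},{"linear":[1,-1.5,-60],"twist":0},{"linear":[1,-1.5,-80],"twist":0},{"linear":[1,-1.5,-95],"twist":0},{"linear":[1,-1.5,-103],"twist":0},{"linear":[1,-1.5,-103],"twist":0},{"linear":[1,-1.5,-103],"twist":0}]' && python3 -m pendant '[{"linear":[0,0,0],"twist":0},{"linear":[0,0,0],"twist":0},{"linear":[0,0,0],"twist":0},{"linear":[0,0,0],"twist":0},{"linear":[0,0,0],"twist":0},{"linear":[0,0,0],"twist":0},{"linear":[0,0,0],"twist":0}]' 255
```

```text
time: 3.02
tool_pos: [581.0, -160.6, 124.6]
tcp_rot: [3.14, 0.0, 1.445]
contact_force: [0.2, -0.7, 0.2]
grip_width: 59.3
time: 3.9
tool_pos: [580.5, -160.2, 123.7]
tcp_rot: [-3.142, -0.001, 1.445]
contact_force: [-0.2, 1.7, 0.7]
grip_width: 15.0
```

```bash
python3 -m pendant '[{"linear":[0.6,5,0],"twist":0},{"linear":[1.3,10,0],"twist":0},{"linear":[1.9,15,0],"twist":0},{"linear":[2.6,20,0],"twist":0},{"linear":[3.2,25,0],"twist":0},{"linear":[3.7,29,0],"twist":0},{"linear":[4.1,32,0],"twist":0},{"linear":[4.3,34,0],"twist":0},{"linear":[4.3,34,0],"twist":0},{"linear":[4.3,34,0],"twist":0}]' && python3 -m pendant '[{"linear":[0.1,1,0],"twist":0},{"linear":[0.2,2,0],"twist":0},{"linear":[0.2,2,0],"twist":0},{"linear":[0.2,2,0],"twist":0}]'
```

```text
time: 5.15
tool_pos: [584.9, -126.1, 123.7]
tcp_rot: [3.141, -0.001, 1.445]
contact_force: [0.6, 0.6, -0.1]
grip_width: 14.8
time: 5.65
tool_pos: [585.1, -124.8, 123.8]
tcp_rot: [3.141, 0.0, 1.445]
contact_force: [0.7, -3.7, -1.5]
grip_width: 14.9
```

```bash
python3 -m pendant '[{"linear":[0.1,1,0],"twist":0},{"linear":[0.2,1.5,0],"twist":0},{"linear":[0.2,1.5,0],"twist":0},{"linear":[0.2,1.5,0],"twist":0}]'
```

```text
time: 6.15
tool_pos: [585.1, -124.7, 123.7]
tcp_rot: [3.141, 0.002, 1.444]
contact_force: [0.3, -8.9, -0.8]
grip_width: 15.2
```

```bash
python3 -m pendant '[{"linear":[0.1,1,0],"twist":0},{"linear":[0.2,2,0],"twist":0},{"linear":[0.2,2,0],"twist":0},{"linear":[0.2,2,0],"twist":0}]'
```

```text
time: 6.65
tool_pos: [585.1, -124.5, 123.7]
tcp_rot: [3.141, 0.005, 1.444]
contact_force: [-1.8, -15.9, -2.8]
grip_width: 15.3
```

```bash
python3 -m pendant '[{"linear":[-0.2,-1.5,0],"twist":0},{"linear":[-0.4,-3,0],"twist":0},{"linear":[-0.4,-3,0],"twist":0}]' && python3 -m pendant '[{"linear":[0,0,0],"twist":0},{"linear":[0,0,0],"twist":0},{"linear":[0,0,0],"twist":0},{"linear":[0,0,0],"twist":0},{"linear":[0,0,30],"twist":0},{"linear":[0,0,60],"twist":0},{"linear":[0,0,90],"twist":0},{"linear":[0,0,90],"twist":0}]' 90
```

```text
time: 7.02
tool_pos: [585.1, -124.7, 123.7]
tcp_rot: [3.141, 0.001, 1.444]
contact_force: [0.6, -6.3, -2.0]
grip_width: 15.0
time: 8.02
tool_pos: [586.2, -124.2, 216.3]
tcp_rot: [3.136, 0.001, 1.445]
contact_force: [-0.0, -0.2, -0.9]
grip_width: 59.5
```

```bash
python3 -m pendant '[{"linear":[-69.5,-80,0],"twist":-90},{"linear":[-69.5,-80,0],"twist":-90},{"linear":[-69.5,-80,0],"twist":-90},{"linear":[-69.5,-80,0],"twist":-90},{"linear":[-69.5,-80,0],"twist":-90},{"linear":[-69.5,-80,0],"twist":-90},{"linear":[-69.5,-80,0],"twist":-90},{"linear":[-69.5,-80,0],"twist":-90},{"linear":[-69.5,-80,0],"twist":-90},{"linear":[-69.5,-80,0],"twist":-90},{"linear":[-69.5,-80,0],"twist":-90},{"linear":[-69.5,-80,0],"twist":-90}]'
python3 - <<'E'
from h import *
c=snap('wrist','w2');s=snap('scene','s2')
cv2.imwrite('pics/v2.png',np.vstack([cv2.resize(c['frame'],(480,300)),cv2.resize(s['frame'][180:280,180:340],(480,300),interpolation=cv2.INTER_CUBIC)]))
E
```

```text
time: 9.52
tool_pos: [515.4, -203.9, 213.5]
tcp_rot: [-3.141, 0.0, -0.125]
contact_force: [0.1, 0.0, -1.2]
grip_width: 59.4
```

View pics/v2.png

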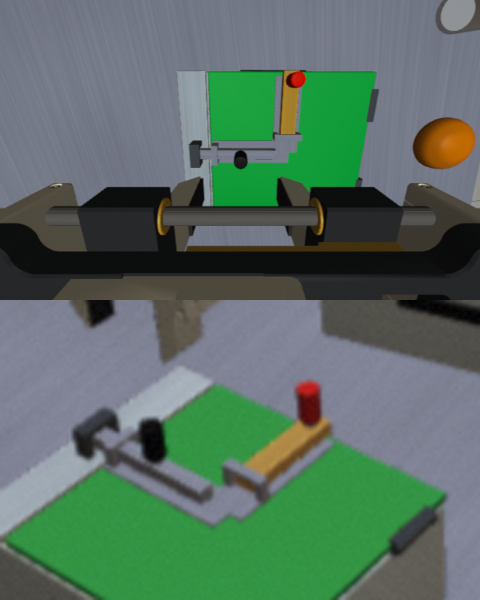

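The keeper is drawn aside to the edge of the lid, and its tongue is clear of the bolt. The black knob is at about (321,207) in the full wrist image, centred between the fingers. Next I descend and grip it.

```bash
python3 -m pendant '[{"linear":[0,-0.5,-30],"twist":0},{"linear":[0,-0.5,-55],"twist":0},{"linear":[0,-0.5,-75],"twist":0},{"linear":[0,-0.5,-85],"twist":0},{"linear":[0,-0.5,-89.5],"twist":0},{"linear":[0,-0.5,-89.5],"twist":0},{"linear":[0,-0.5,-89.5],"twist":0}]' && python3 -m pendant '[{"linear":[0,0,0],"twist":0},{"linear":[0,0,0],"twist":0},{"linear":[0,0,0],"twist":0},{"linear":[0,0,0],"twist":0},{"linear":[0,0,0],"twist":0},{"linear":[0,0,0],"twist":0},{"linear":[0,0,0],"twist":0}]' 255
```

```text
time: 10.5
tool_pos: [515.9, -204.7, 125.0]
tcp_rot: [3.141, -0.001, -0.126]
contact_force: [0.8, 0.2, 0.4]
grip_width: 59.2
time: 11.38
tool_pos: [515.6, -204.5, 124.3]
tcp_rot: [3.142, -0.0, -0.126]
contact_force: [0.4, -0.5, -0.3]
grip_width: 15.0
```

```bash
python3 -m pendant '[{"linear":[5,-0.6,0],"twist":0},{"linear":[10,-1.3,0],"twist":0},{"linear":[15,-1.9,0],"twist":0},{"linear":[20,-2.5,0],"twist":0},{"linear":[25,-3.2,0],"twist":0},{"linear":[29,-3.7,0],"twist":0},{"linear":[32,-4.1,0],"twist":0},{"linear":[34,-4.3,0],"twist":0},{"linear":[34,-4.3,0],"twist":0},{"linear":[34,-4.3,0],"twist":0}]' && python3 -m pendant '[{"linear":[1,-0.1,0],"twist":0},{"linear":[2,-0.2,0],"twist":0},{"linear":[3,-0.3,0],"twist":0},{"linear":[3,-0.3,0],"twist":0},{"linear":[3,-0.3,0],"twist":0}]'
```

```text
time: 12.62
tool_pos: [549.7, -208.8, 124.3]
tcp_rot: [3.141, -0.001, -0.126]
contact_force: [-1.6, -1.1, 1.3]
grip_width: 15.0
time: 13.25
tool_pos: [549.9, -208.8, 124.2]
tcp_rot: [-3.141, 0.006, -0.126]
contact_force: [-12.0, -0.7, 6.7]
grip_width: 15.0
```

```bash
python3 -m pendant '[{"linear":[1,-0.1,0],"twist":0},{"linear":[2,-0.2,0],"twist":0},{"linear":[2.5,-0.3,0],"twist":0},{"linear":[2.5,-0.3,0],"twist":0}]' && python3 -m pendant '[{"linear":[-1.5,0.2,0],"twist":0},{"linear":[-4,0.5,0],"twist":0},{"linear":[-4.5,0.6,0],"twist":0},{"linear":[-4.5,0.6,0],"twist":0}]'&& python3 -m pendant '[{"linear":[0,0,0],"twist":0},{"linear":[0,0,0],"twist":0},{"linear":[0,0,0],"twist":0},{"linear":[0,0,0],"twist":0},{"linear":[0,0,30],"twist":0},{"linear":[0,0,60],"twist":0},{"linear":[0,0,90],"twist":0},{"linear":[0,0,90],"twist":0}]' 90
python3 - <<'E'
from h import *
c=snap('wrist','w3');s=snap('side','d3')
cv2.imwrite('pics/v3.png',np.vstack([cv2.resize(c['frame'],(480,300)),cv2.resize(s['frame'][170:270,320:480],(480,300),interpolation=cv2.INTER_CUBIC)]))
E
```

```text
time: 13.75
tool_pos: [550.0, -208.8, 124.2]
tcp_rot: [-3.141, 0.011, -0.126]
contact_force: [-21.3, 0.5, 12.3]
grip_width: 15.3
time: 14.25
tool_pos: [549.8, -208.8, 124.2]
tcp_rot: [3.142, 0.002, -0.126]
contact_force: [-5.9, -0.6, 3.3]
grip_width: 15.0
time: 15.25
tool_pos: [551.7, -209.3, 216.7]
tcp_rot: [3.14, -0.005, -0.126]
contact_force: [-0.3, 0.4, -0.2]
grip_width: 59.4
```

View pics/v3.png

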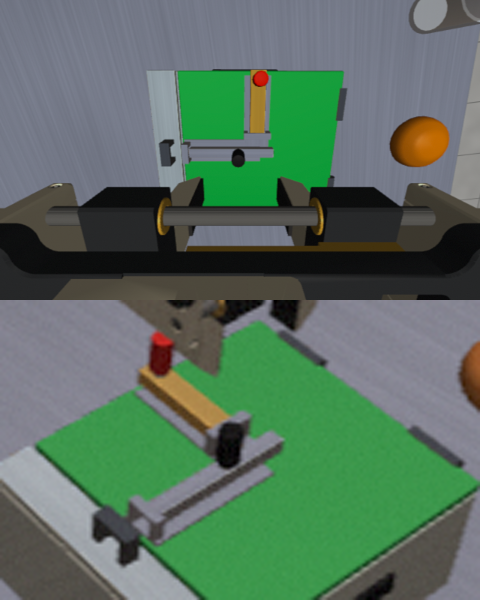

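The bolt's nose is clear of the staple and its tail reaches past the keeper guide. The keeper is still fully aside. The black knob is at about (317,208) in the full wrist image and the red at about (347,104). I'll lift away and do a numeric check.

```bash
python3 -m pendant '[{"linear":[0,0,50],"twist":0},{"linear":[-60,0,80],"twist":0},{"linear":[-60,0,80],"twist":0},{"linear":[-60,0,80],"twist":0}]'
python3 - <<'E'
from h import *
c=load('w3')
f=c['frame'].astype(int);m=(f[...,2]>150)&(f[...,1]<70)&(f[...,0]<70)
v,u=np.nonzero(m)
r=w(c,u.mean(),v.mean(),146)[:2];b=w(c,317,208,146)[:2];t=np.radians(-7.3)
X=np.array([np.cos(t),np.sin(t)]);Y=np.array([-X[1],X[0]])
O=np.array([580.2,-159.3])-14.5*X-53*Y
for n,p in(('red',r),('blk',b)):print(n,p,'box',(p-O)@X,(p-O)@Y)
# blue keeper before/after
for n in('scene','side'):
    q=bot.capture(n);p=load({'scene':'s0','side':'d0'}[n])
    for k in(p,q):
        g=k['frame'].astype(int);mm=(g[...,2]>110)&(g[...,1]<50)&(g[...,0]<50);
        sub=mm[115:150,340:375] if n=='scene' else mm[95:130,225:260]
        y,x=np.nonzero(sub);print(n,'blue red knob px',x.mean(),y.mean(),len(x))
E
```

```text
time: 15.85
tool_pos: [490.3, -208.7, 293.3]
tcp_rot: [-3.141, 0.001, -0.127]
contact_force: [-0.3, 0.6, 0.2]
grip_width: 59.6
red [ 585.13759928 -125.3062738 ] box 15.0781777705517 87.34558221582398
blk [ 551.04496907 -205.01182924] box -8.610357458322719 3.954118022134897
scene blue red knob px 18.166666666666668 10.083333333333334 12
scene blue red knob px 18.166666666666668 10.083333333333334 12
side blue red knob px 15.555555555555555 12.61111111111111 18
side blue red knob px 15.6 12.733333333333333 15
```

```bash
python3 -c "
from plant import bot
bot.close_job()"
```

```text
the job is handed in; nothing more can be done
```

The green-lidded box is unlatched, and I handed the job in at about 16 s. I slid the red-knobbed keeper aside first, then drew the black-knobbed bolt back. I pushed both against their end stops, released them, and lifted the arm clear.

- **Keeper:** the gripper travelled about 35.7 mm before the stop, and the force then rose to 16 N with no further movement. The last wrist picture puts the red knob at box y of about 87 mm, against 89 mm nominal. That 2 mm gap is within the calibration error plus my pixel reading.
- **Bolt:** the gripper stopped after about 34.3 mm, with the force rising to 21 N and no further movement. The gripper closing on the knob had probably already shifted it slightly. The picture puts the black knob at box x of about -8.6 mm, against -9 mm nominal, and shows the nose clear of the staple. My rough pixel reading gave y about 4 mm off; the bolt cannot move that way, so I treated it as reading error.
- **Blue keeper:** its red knob is unmoved in both fixed cameras, to within 0.2 px.
- **Force:** the wrist force never read above about 25 N at the end of any move, and nothing was touching the robot at hand-in.

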